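# Snap the cover onto the bench junction box

## Task

Pull the drawer of the low drawer unit open, take out the junction-box cover and press it onto the open junction box on the bench, pushing on past the snap until the cover sits fully down on the rim. Do not let go: the program finishes while the gripper is still on the cover, pressing it firmly down onto the box. Leave the thread spool, the brass weight and the block of beeswax where they are.

Things in the scene. Friction and masses are not known exactly. Their poses are not given: they have to be found in the camera images.
- unit: Low drawer unit, grey with one blue-fronted drawer, fixed to the bench, 170 (x) x 180 (y) x 95 mm high. Origin: centre of its underside. Its x axis points from the drawer front to the back, so the drawer slides out along -x. With the drawer shut the blue front's outer face is at x = -85 mm; the unit's top reaches from x = -70 mm to +85 mm.
- unit_drawer0 (a joint): How far the drawer is pulled out, m: 0 shut, 0.109 at its stop; about 1 N friction, stays where left. Trough inside 125 (x) by 138 mm (y); floor 22 mm, wall tops 73 mm, front panel's top 82 mm above the bench. The cover stands in it, its long side roughly along the unit's y; with the drawer out by 95 mm or more the cover can be lifted straight up past the unit's top.
- unit_drawer0_handle (a point): Grip point in the middle of the drawer's handle: a steel bar 11 mm thick and about 90 mm long, level, along the unit's y axis, 57 mm above the bench; about 29 mm of clear space between the bar and the drawer front. Moves with the drawer.
- cover: Loose grey snap-fit cover, 0.08 kg. Origin: centre, at the level of its leg feet; z up, y along its long side. Plate 60 (x) x 104 (y) x 5 mm, underside 21 mm above the origin. Below it a rounded locating lip 4 mm deep, 44 x 87 mm outside; at y = -37 and +37 mm a leg 34 mm wide (x) with a rounded outward bead at its foot. Fits either way round (half turn about z).
- cover_grip (a point): Centre of the black grip block on top of the cover's plate, 41 mm above the cover's origin (15 mm above the plate's top). The block is 40 mm long (cover's x), 20 mm wide (cover's y) and 24 mm high (26 to 50 mm above the origin): pinch it across its 20 mm width. Two fingertips can also push on the plate beside it.
- junction_box: Open-topped grey junction box fixed on the bench, terminal block inside, ears with screws at its short ends, 56 (x) x 98 (y) x 50 mm high, walls 4 mm (opening 48 x 90 mm). Origin: centre of its underside; y along its long side; cable glands stick out 16 mm at +x. At y = -42 and +42 mm, 40 mm up, a sprung orange round-nosed catch (5 mm radius) stands in the opening.
- box_rim (a point): Centre of the opening at rim level, 50 mm above the bench: the plate's underside lies here when home (cover origin 29 mm above the box's). Cover's y along box's y, centred within about 1.5 mm. The beads meet the catches 14 mm short of home; resistance climbs to 8 to 16 N, drops suddenly about 8 mm short of home, then the plate comes to bear on the rim.
- thread_spool: Loose spool of red thread, 41 mm across, 50 mm high; origin: centre of its underside. To be left alone.
- weight: Loose brass weight with a knob, 40 x 60 x 60 mm; origin: centre of its underside. To be left alone.
- wax: Loose yellow block of beeswax, 36 x 52 x 19 mm; origin: centre of its underside. To be left alone.

How it is judged:
On the way, in this order (a step that is already met when the one before it is completed fails the run):
1. the drawer is pulled open by 60 mm or more (value of joint unit_drawer0 above 0.06 m), for 0.2 s.
2. the cover is lifted clear out of the drawer (height (world z) of cover above 0.075 m and contact force between the fingers and cover above 1 N), for 0.1 s.
3. the cover is snapped fully home on the junction box (z of cover in the frame of junction_box below 0.031 m and horizontal distance between cover and junction_box below 0.005 m), for 0.2 s.
At the end, for the whole second after the job is handed in: The cover is home on the junction box (origin within 2 mm of its seated height, 5 mm of centre, level, long sides parallel within 0.1 rad), the fingers are on it (more than 3 N) and it is being pressed onto the box with more than 5 N through the last second (all of step 3 and z of cover in the frame of junction_box above 0.025 m and angle between the y axis of cover and the y axis of junction_box, either way round below 0.1 rad and angle between cover's own z axis and vertical below 0.06 rad and contact force between the fingers and cover above 3 N and contact force between cover and junction_box above 5 N); the arm keeps its last pose, push and grip.
It fails at once if the thread spool is moved by more than 20 mm (distance of thread_spool from where it was at the start of the episode above 0.02 m).
It fails at once if the brass weight is moved by more than 20 mm (distance of weight from where it was at the start of the episode above 0.02 m).
It fails at once if the beeswax is moved by more than 20 mm (distance of wax from where it was at the start of the episode above 0.02 m).
It also fails if it takes over 45 s, if anything falls off the work surface, if the arm or the gripper's body presses on something with over 40 N, if the wrist force passes 120 N, or if a joint passes its speed limit or range.

## Robot

A 6-joint arm with a two-finger parallel gripper is mounted at the origin on the work surface; the furniture and walls round the work are solid. World frame = base frame: x ahead of the robot, y to its left, z up, the work surface at z = 0. Lengths are in m, angles in rad, forces in N, time in s.
With the tool pointing down it reaches from about 0.275 to 0.75 m from the base axis. Payload 10.2 kg.
Tool frame: the origin (TCP) lies midway between the tips of the shut fingers; the grasp point (between the pads) lies 19 mm behind it (env.hold_point_z is the distance from the TCP to the grasp point, in m); x points along the fingers, z is the direction in which the jaws open and shut, and the axes are right-handed (so a half turn about x gives the same grasp; the last joint's range is limited). The gripper opens to 85 mm and grips with 20 to 120 N. Pads are 22 mm wide; open, the fingers measure 114 mm over their backs; the gripper's body (76 mm by 85 mm) begins 54 mm behind the grasp point. The pads swing forward as they close: fully open they stand 13 mm farther back than shut.
Start: joints at [0.975, 0.313, 1.498, -0, 1.331, -0.223], TCP at [0.191, 0.489, 0.2] pointing down, gripper open.
Joint ranges: [-2.94, 2.94], [-0.97, 2.17], [0.19, 2.56], [-1.23, 4.37], [0.02, 3.11], [-2.88, 2.88]. Speed limits (rad/s): [2.39, 2.39, 3.01, 3.14, 3.14, 3.14].

## Interface

Orientations are given as a unit quaternion [x, y, z, w].
In Python, from bench import env, kinematics, monitor, eyes, job gives the robot as it stands. The module is installed in compiled form; this text tells all that it offers. Calls block until the motion is done:
- env.reach(position, orientation): joint-space move of the TCP to a pose.
- env.movel(position, velocity=0.15, frame=None, guard=None): straight line of the TCP; frame=None keeps the orientation; velocity is the mean speed in m/s. With guard (N) it stops when the force on the tool has changed by that much, and returns True; else False.
- env.set_joints(angles): joint-space move.
- env.release() and env.close_gripper(effort=None): open the fingers fully, or close them until they stop; effort is the grip in N (None keeps the last).
- env.hold(seconds).
- kinematics.ik(position, orientation): joint angles nearest the present ones, or None.
- monitor.sense(): the state.
- eyes.grab_frame(name): name is "scene" or "top" or "wrist"; returns a dict with "frame" (384x512x3 uint8, red, green, blue), "mtx" (3x3 intrinsics, pixels), "view" (4x4, takes a point from world to camera coordinates). Camera axes: x right, y down, z forward; pixel columns grow to the right and rows downward; lengths in m; the calibration is good to about 2 mm. The wrist camera is an equidistant fisheye: a pixel r from the principal point sees the ray r / f radians off the axis. A picture is of the moment at which its call begins. There is no depth.
A pose or a line that the arm cannot do raises env.MotionError and nothing moves.
- job.hand_in(): hands the job in, once; it reports no verdict.
The state is a dict: "clock": time; "joints": joint angles; "qvel": joint speeds; "joint_efforts": joint torques, N m; "position": TCP position; "ee_rot": TCP orientation; "contact_force": force on the tool from outside, world axes, zero at the start; "ft_torque": the same for the moment, N m; "finger_gap": opening from 0.0 (shut) to 1.0 (fully open).
Only numpy, scipy, OpenCV 4.12 (cv2) and the standard library are available. Lean on these libraries where they do the work, as an engineer would, in place of code of your own. Each camera call takes 0.05 s, during which the arm holds its last target.

## Working session

There is one attempt and no reset: what is moved stays moved. The work goes in short steps, each a Python script; the robot and the scene stay as the last script left them, time stands still between calls to the robot, and variables do not carry over. Pictures are saved under pics/ and viewed, and the job is handed in when it is done.

```bash
mkdir -p pics; ls; python3 - <<'E'
from bench import env, kinematics, monitor, eyes, job
import cv2
for n in ("scene","top","wrist"):
    d=eyes.grab_frame(n); cv2.imwrite(f"pics/{n}0.png",d["frame"][:,:,::-1]); print(n,d["mtx"].round(1).tolist(),d["view"].round(4).tolist())
print(monitor.sense(),env.hold_point_z)
E
```

```text
pics
scene [[456.9, 0.0, 254.8], [0.0, 456.9, 195.1], [0.0, 0.0, 1.0]] [[0.8195, -0.573, -0.0114, -0.3452], [-0.369, -0.5123, -0.7755, 0.3078], [0.4385, 0.6397, -0.6313, 1.0115], [0.0, 0.0, 0.0, 1.0]]
top [[369.7, 0.0, 259.6], [0.0, 369.7, 191.5], [0.0, 0.0, 1.0]] [[0.0089, -0.9999, -0.0048, 0.1389], [-0.9873, -0.008, -0.1587, 0.5033], [0.1587, 0.0061, -0.9873, 0.8987], [0.0, 0.0, 0.0, 1.0]]
wrist [[297.3, 0.0, 256.2], [0.0, 297.3, 189.8], [0.0, 0.0, 1.0]] [[0.3649, 0.9311, -0.0023, -0.5238], [0.8946, -0.3499, 0.2781, -0.0352], [0.2581, -0.1036, -0.9605, 0.3796], [0.0, 0.0, 0.0, 1.0]]
{'clock': 0.15, 'joints': array([ 9.74614177e-01,  3.13301423e-01,  1.49824473e+00,  1.33829409e-05,
        1.33098997e+00, -2.23418191e-01]), 'qvel': array([-0.00039548, -0.00142391, -0.00225719,  0.00171733,  0.00218193,
        0.00102119]), 'joint_efforts': array([ 2.01980292e-03, -4.12358057e+01, -2.59798640e+01, -1.65753036e-04,
        3.19506209e-03, -2.51310252e-05]), 'position': array([0.19109368, 0.48875711, 0.19948353]), 'ee_rot': array([-0.39880529,  0.5843055 ,  0.39856911,  0.5836815 ]), 'contact_force': array([-0.45001805, -0.19051183,  0.40247428]), 'ft_torque': array([ 0.03790148, -0.06172563,  0.00867286]), 'finger_gap': 0.9984620903443855} 0.0187
```

View pics/scene0.png

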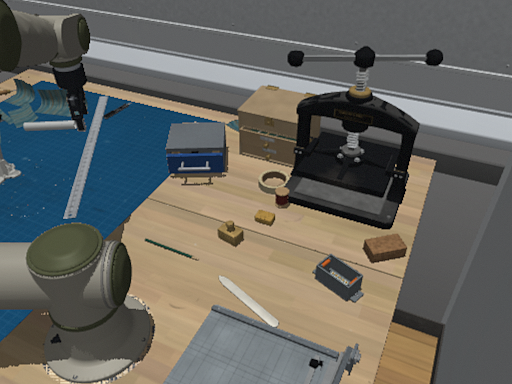

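View pics/top0.png

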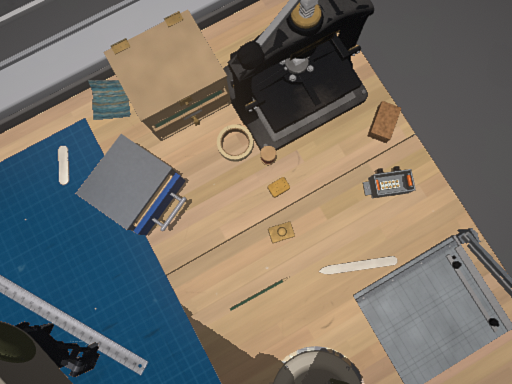

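View pics/wrist0.png

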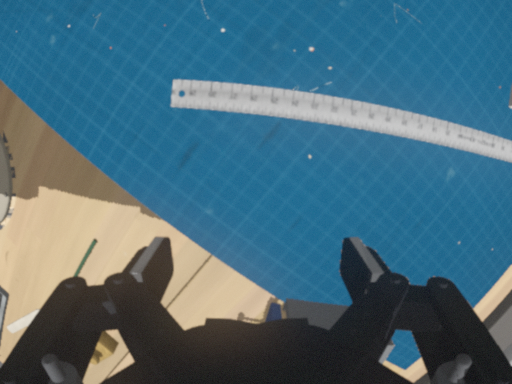

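The top view shows the unit around (130,185), with its handle near (173,212), and the box around (390,182). I'll enlarge both.

```bash
python3 - <<'E'
import cv2
a=cv2.imread("pics/top0.png")
cv2.imwrite("pics/c1.png",cv2.resize(a[130:240,70:195],None,fx=5,fy=5,interpolation=cv2.INTER_CUBIC))
cv2.imwrite("pics/c2.png",cv2.resize(a[155:210,350:425],None,fx=10,fy=10,interpolation=cv2.INTER_CUBIC))
s=cv2.imread("pics/scene0.png")
cv2.imwrite("pics/c3.png",cv2.resize(s[245:305,305:370],None,fx=9,fy=9,interpolation=cv2.INTER_CUBIC))
cv2.imwrite("pics/c4.png",cv2.resize(s[115:195,155:235],None,fx=7,fy=7,interpolation=cv2.INTER_CUBIC))
E
```

```text
(no output)
```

View pics/c1.png

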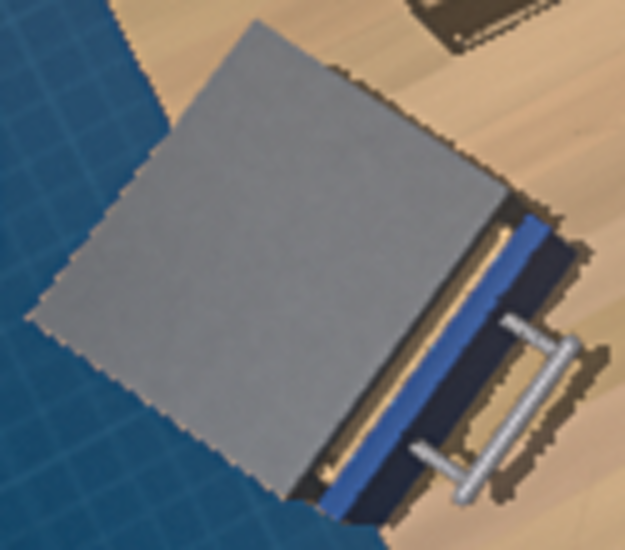

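View pics/c2.png

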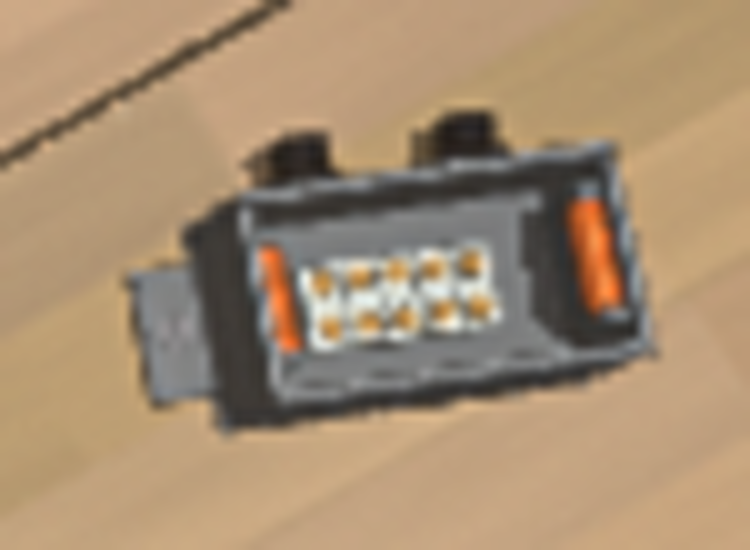

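View pics/c3.png

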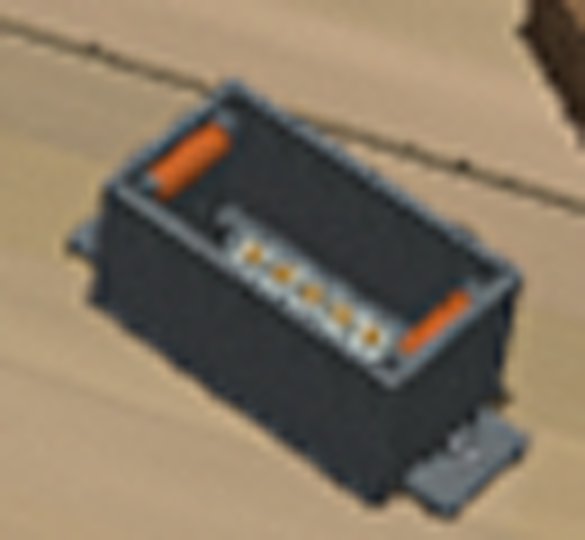

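View pics/c4.png

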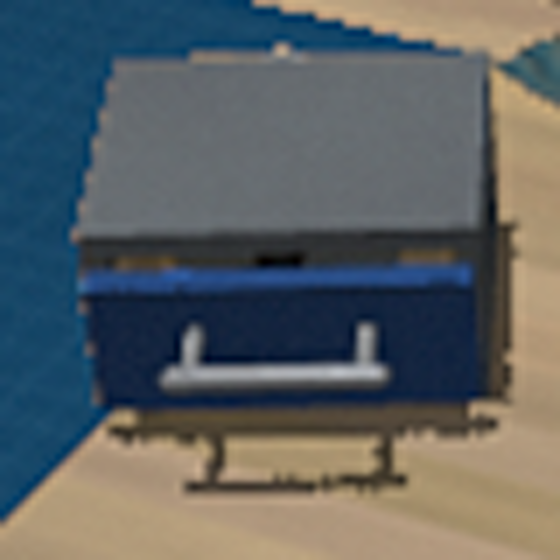

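```bash
cat > h.py <<'E'
import numpy as np, cv2
from scipy.optimize import least_squares
from scipy.spatial.transform import Rotation as R
from bench import env, kinematics, monitor, eyes, job
def snap(n,fn,crop=None,f=1):
    d=eyes.grab_frame(n); im=d["frame"][:,:,::-1]
    if crop: x0,y0,x1,y1=crop; im=im[y0:y1,x0:x1]
    cv2.imwrite("pics/"+fn,cv2.resize(im,None,fx=f,fy=f,interpolation=cv2.INTER_CUBIC)); return d
def unz(p,f,o): return (np.array(p,float)+.5)/f-.5+np.array(o)
def proj(d,P):
    c=(d["view"][:3,:3]@np.atleast_2d(P).T).T+d["view"][:3,3]
    if d.get("fish"):
        r=np.hypot(c[:,0],c[:,1]); th=np.arctan2(r,c[:,2]); f=d["mtx"][0,0]
        return c[:,:2]/r[:,None]*th[:,None]*f+d["mtx"][:2,2]
    return c[:,:2]/c[:,2:]*[d["mtx"][0,0],d["mtx"][1,1]]+d["mtx"][:2,2]
def fit(obs,x0):
    # obs: list of (d, local pts Nx3, pix Nx2); unknown x,y,yaw
    def W(x,L): c,s=np.cos(x[2]),np.sin(x[2]); L=np.array(L,float); return np.c_[x[0]+c*L[:,0]-s*L[:,1],x[1]+s*L[:,0]+c*L[:,1],L[:,2]]
    res=lambda x: np.concatenate([(proj(d,W(x,L))-p).ravel() for d,L,p in obs])
    r=least_squares(res,x0); return r.x, res(r.x).reshape(-1,2)
def down(phi):
    # tool x down, tool z (jaw dir) at angle phi in world xy
    x=np.array([0,0,-1.]); z=np.array([np.cos(phi),np.sin(phi),0]); y=np.cross(z,x)
    return R.from_matrix(np.c_[x,y,z]).as_quat()
E
python3 - <<'E'
from h import *
T=eyes.grab_frame("top");S=eyes.grab_frame("scene")
# unit: handle side is -x
top=unz([(512,190),(285,497),(28,317),(255,20)],5,(70,130))
Lt=[(-.07,s*.09,.095) for s in (0,0)]
best=None
h=unz([(573,345),(463,495)],5,(70,130))
for s in (1,-1):
  L=[(-.07,s*.09,.095),(-.07,-s*.09,.095),(.085,-s*.09,.095),(.085,s*.09,.095)]
  LS=[(-.07,-s*.09,.095),(-.07,s*.09,.095),(.085,s*.09,.095),(.085,-s*.09,.095)]
  sc=unz([(75,238),(490,230),(490,52),(115,58)],7,(155,115))
  for y0 in (0,1.5,3,-1.5):
    x,r=fit([(T,L,top),(S,LS,sc)],[.45,.4,y0]); 
    if best is None or (r**2).sum()<best[2]: best=(x,r.round(1),(r**2).sum())
print("unit",best)
for y0 in (0,1.5,3,-1.5):
  tb=unz([(240,203),(612,146),(652,350),(278,400)],10,(350,155))
  sb=unz([(105,185),(232,82),(522,275),(393,383)],9,(305,245))
  # +x = gland side = image up ; +y = image left when +x is up in top image
  a,b=.028,.049
  L=[(a,b,.05),(a,-b,.05),(-a,-b,.05),(-a,b,.05)]
  # scene order: left, top(back), right, bottom
  LS=[(-a,b,.05),(a,b,.05),(a,-b,.05),(-a,-b,.05)]
  x,r=fit([(T,L,tb),(S,LS,sb)],[.5,-.2,y0]); print(x,(r**2).sum(),r.round(1).tolist())
x,r=fit([(T,[(0,.045,.057),(0,-.045,.057)],h)],[.45,.2,0.]);print("handle",x,r)
def bp(d,uv,z):
    K=np.linalg.inv(d["mtx"]);v=d["view"];Rm=v[:3,:3].T;c=-Rm@v[:3,3];r=Rm@K@np.array([uv[0],uv[1],1]);return c+r*(z-c[2])/r[2]
print([bp(T,p,.057) for p in h])
for n,p,z in (("spool",(268,154),.05),("wax",(279,187),.019),("weight",(281,231),.05)): print(n,bp(T,p,z))
E
```

```text
unit (array([0.51436288, 0.46307567, 0.98830901]), array([[ 0.1, -0.3],
       [ 0.5,  0.3],
       [ 0.4,  0.1],
       [ 0.5, -0.6],
       [-0.1, -0.7],
       [-1.3, -0.9],
       [-0.1, -0.7],
       [-0.1, -0.3]]), np.float64(4.89202450162931))
[ 0.52731202 -0.197357    0.14927039] 10.737468475248424 [[-0.0, -0.8], [0.9, -0.4], [1.4, 0.8], [0.4, 1.2], [-0.9, -1.0], [-0.1, -1.4], [0.3, -1.0], [-0.1, 0.0]]
[ 0.52731202 -0.197357    0.14927045] 10.737468475255497 [[-0.0, -0.8], [0.9, -0.4], [1.4, 0.8], [0.4, 1.2], [-0.9, -1.0], [-0.1, -1.4], [0.3, -1.0], [-0.1, 0.0]]
[ 0.52731202 -0.197357    0.14927041] 10.737468475248475 [[-0.0, -0.8], [0.9, -0.4], [1.4, 0.8], [0.4, 1.2], [-0.9, -1.0], [-0.1, -1.4], [0.3, -1.0], [-0.1, 0.0]]
[ 0.52731202 -0.197357    0.14927028] 10.737468475293621 [[-0.0, -0.8], [0.9, -0.4], [1.4, 0.8], [0.4, 1.2], [-0.9, -1.0], [-0.1, -1.4], [0.3, -1.0], [-0.1, 0.0]]
handle [ 0.44273737  0.35617214 -2.16935121] [[-0.07873968  0.1118027 ]
 [ 0.07782131 -0.1082708 ]]
[array([0.48019677, 0.33063227, 0.057     ]), array([0.40529368, 0.38170548, 0.057     ])]
spool [0.59799667 0.12247368 0.05      ]
wax [0.51801007 0.09286588 0.019     ]
weight [0.40230407 0.08932285 0.05      ]
```

```bash
python3 - <<'E'
from h import *
yaw=0.988; u=np.array([np.cos(yaw),np.sin(yaw)])
h=np.array([.4427,.3562]); c=h-0.030*u
for k in (0,np.pi,-np.pi):
    print(k,kinematics.ik([*c,.16],down(yaw+k)), kinematics.ik([*(c-.11*u),.032],down(yaw+k)))
q=down(yaw)
env.reach([*c,.17],q)
d=snap("wrist","w1.png",f=1.5); d["fish"]=1
print(monitor.sense()["position"],monitor.sense()["joints"],monitor.sense()["clock"])
v=d["view"];print("cam",-v[:3,:3].T@v[:3,3])
for a in (-.045,.045): print(proj(d,[[h[0]-a*u[1],h[1]+a*u[0],.057]])*1.5)
E
```

```text
0 [ 4.43378050e-01  3.78437494e-01  1.51341206e+00 -4.44089210e-16
  1.24974310e+00 -5.44621950e-01] [ 3.10139192e-01  3.52356552e-01  1.94989319e+00 -4.44089210e-16
  8.39342907e-01 -6.77860808e-01]
3.141592653589793 [0.44337805 0.37843749 1.51341206 0.         1.2497431  2.5969707 ] [ 3.10139192e-01  3.52356552e-01  1.94989319e+00 -4.44089210e-16
  8.39342907e-01  2.46373185e+00]
-3.141592653589793 [ 4.43378050e-01  3.78437494e-01  1.51341206e+00 -4.44089210e-16
  1.24974310e+00  2.59697070e+00] [ 3.10139192e-01  3.52356552e-01  1.94989319e+00 -4.44089210e-16
  8.39342907e-01  2.46373185e+00]
[0.42537323 0.33214167 0.17022484] [ 4.45587896e-01  3.68929001e-01  1.49919650e+00  2.90272555e-04
  1.27318691e+00 -5.44292525e-01] 1.4
cam [0.36575048 0.37073806 0.34396509]
[[428.00460621 331.7884302 ]]
[[431.54139882 201.47577395]]
```

View pics/w1.png

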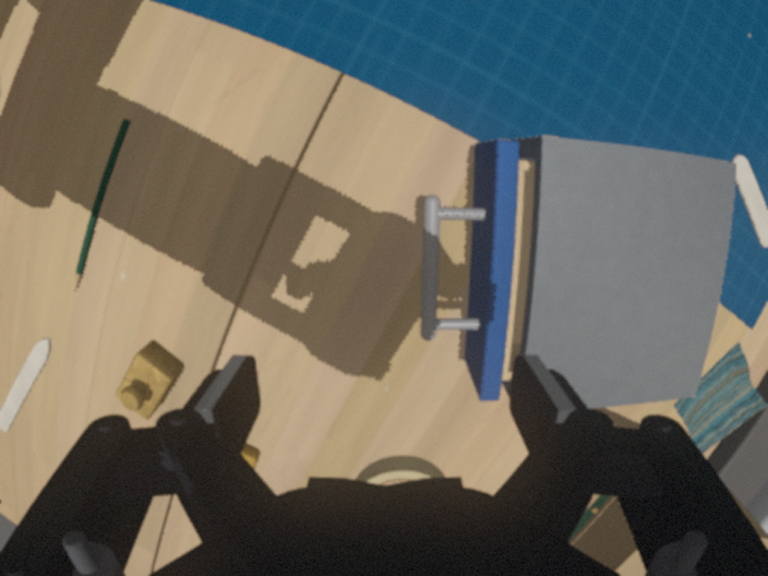

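The bar runs from (431,198) to (428,337), within about 5 px of my prediction, so the handle estimate holds. Next I'll descend and hook the bar with the unit-side finger.

```bash
python3 - <<'E'
from h import *
yaw=0.988; u=np.array([np.cos(yaw),np.sin(yaw)])
h=np.array([.4427,.3562]); c=h-0.030*u
q=down(yaw)
print(env.movel([*c,.030],velocity=.1,frame=q,guard=6))
s=monitor.sense();print(s["position"],s["contact_force"])
snap("scene","s1.png",(120,80,300,230),4); snap("wrist","w2.png",f=1.4)
E
```

```text
False
[0.42650648 0.33130955 0.0305173 ] [-0.34375099  0.60312286  0.13390231]
```

View pics/s1.png

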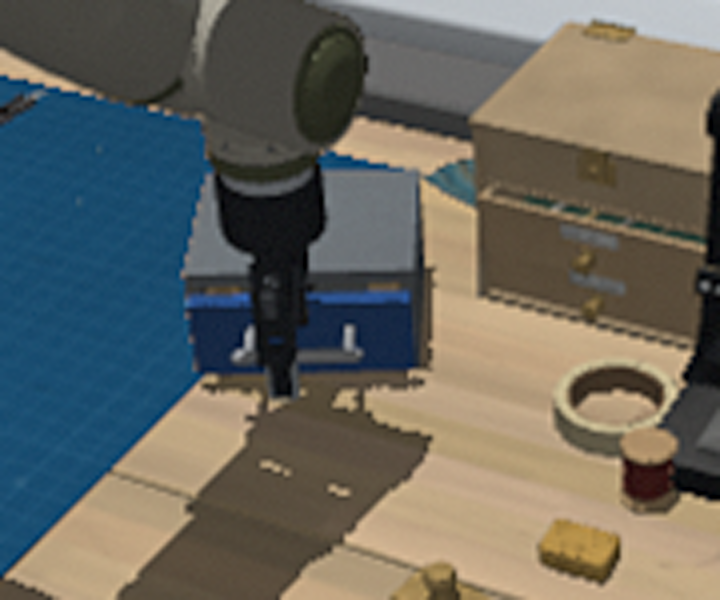

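View pics/w2.png

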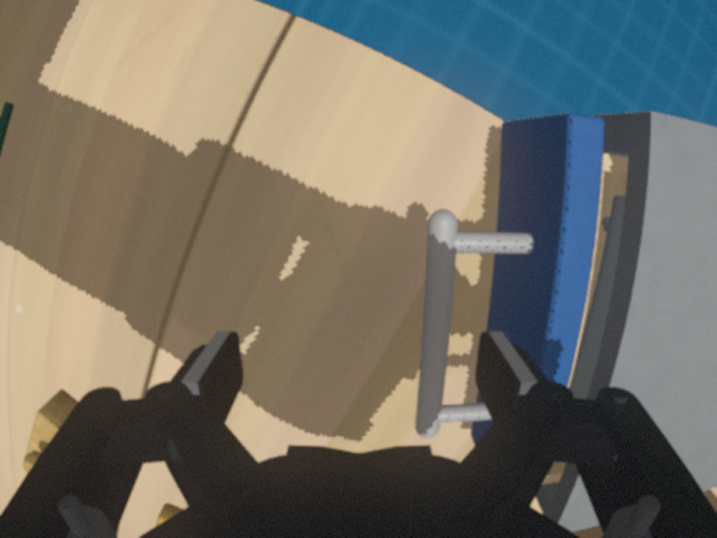

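```bash
python3 - <<'E'
from h import *
yaw=0.988; u=np.array([np.cos(yaw),np.sin(yaw)])
h=np.array([.4427,.3562]); c=h-0.030*u
q=down(yaw)
c2=c-.122*u
print(env.movel([*c2,.030],velocity=.07,frame=q,guard=8))
s=monitor.sense();print(s["position"],s["contact_force"],s["clock"],np.dot(c-s["position"][:2],u))
p=s["position"][:2]+.010*u
env.movel([*p,.030],velocity=.1,frame=q)
env.movel([*p,.20],velocity=.2,frame=q)
# step back toward -u for a wrist look
snap("top","t2.png",(60,110,240,290),4);d=snap("wrist","w3.png",f=1.5)
np.save("w3.npy",d["view"]); print(monitor.sense()["position"])
E
```

```text
False
[0.35916017 0.22942022 0.02997236] [-0.37641853  0.3705359   0.06662633] 4.9417 0.12182890640807471
[0.36416864 0.23755747 0.1989324 ]
```

View pics/t2.png

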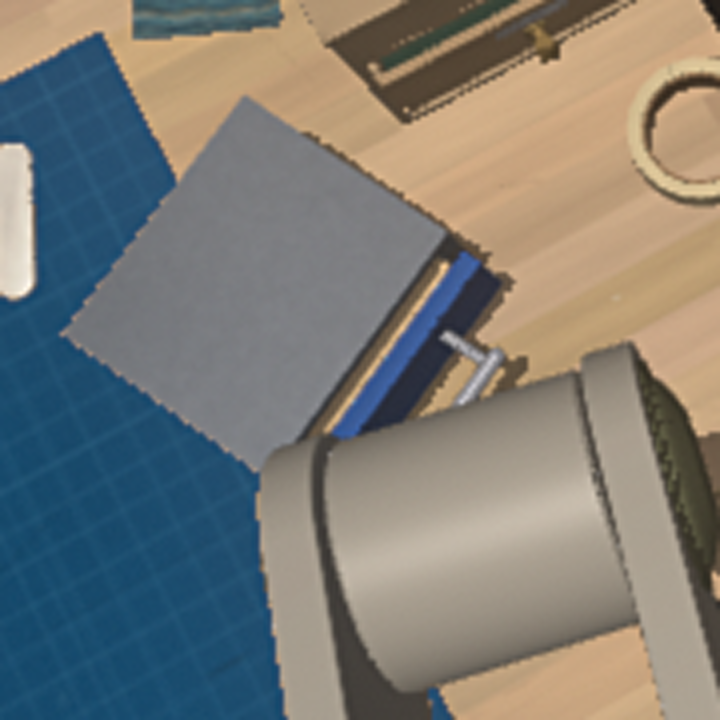

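View pics/w3.png

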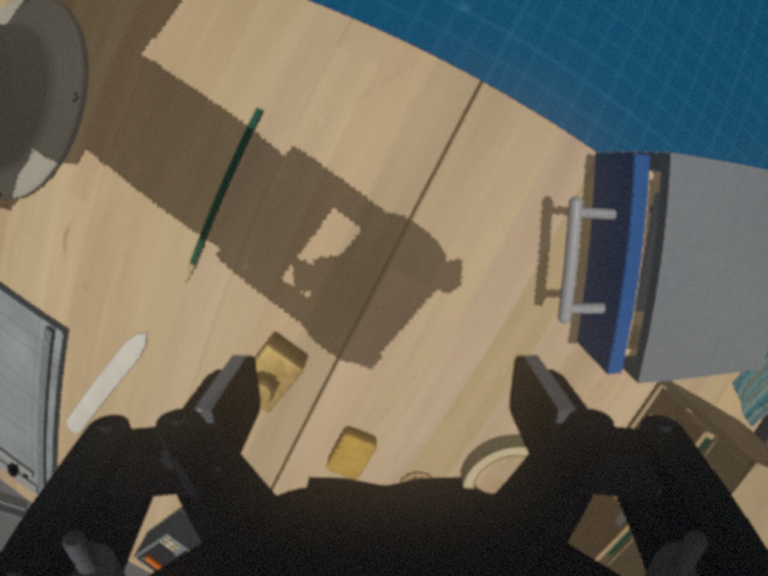

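The drawer hasn't moved: the bar is still at the same top-view pixels. The open fingertip must sit higher than I assumed, so I'll work out its real height from the wrist image.

```bash
python3 - <<'E'
from h import *
yaw=0.988; u=np.array([np.cos(yaw),np.sin(yaw)]); w=np.array([-u[1],u[0]])
d=eyes.grab_frame("wrist");d["fish"]=1
p=monitor.sense()["position"]
v=d["view"];C=-v[:3,:3].T@v[:3,3];print("cam rel",C-p, np.dot((C-p)[:2],u),np.dot((C-p)[:2],w))
for b in (.011,-.011):
  for dz in (0,.013,.02,.03,.04):
    for s in (.0425,.057,-.0425):
      print(b,dz,s,(proj(d,[[*(p[:2]+s*u+b*w),p[2]+dz]])*1.5).round(0))
E
```

```text
cam rel [-0.05945131  0.03900562  0.17371445] -0.00015282929968956797 0.07110466481938327
0.011 0 0.0425 [[487. 308.]]
0.011 0 0.057 [[520. 307.]]
0.011 0 -0.0425 [[285. 308.]]
0.011 0.013 0.0425 [[494. 318.]]
0.011 0.013 0.057 [[529. 318.]]
0.011 0.013 -0.0425 [[278. 318.]]
0.011 0.02 0.0425 [[499. 325.]]
0.011 0.02 0.057 [[535. 324.]]
0.011 0.02 -0.0425 [[273. 325.]]
0.011 0.03 0.0425 [[505. 335.]]
0.011 0.03 0.057 [[543. 334.]]
0.011 0.03 -0.0425 [[267. 335.]]
0.011 0.04 0.0425 [[512. 346.]]
0.011 0.04 0.057 [[552. 345.]]
0.011 0.04 -0.0425 [[260. 346.]]
-0.011 0 0.0425 [[483. 355.]]
-0.011 0 0.057 [[515. 354.]]
-0.011 0 -0.0425 [[288. 355.]]
-0.011 0.013 0.0425 [[490. 369.]]
-0.011 0.013 0.057 [[523. 367.]]
-0.011 0.013 -0.0425 [[282. 369.]]
-0.011 0.02 0.0425 [[493. 376.]]
-0.011 0.02 0.057 [[528. 375.]]
-0.011 0.02 -0.0425 [[279. 376.]]
-0.011 0.03 0.0425 [[499. 389.]]
-0.011 0.03 0.057 [[535. 387.]]
-0.011 0.03 -0.0425 [[273. 389.]]
-0.011 0.04 0.0425 [[505. 402.]]
-0.011 0.04 0.057 [[543. 400.]]
-0.011 0.04 -0.0425 [[267. 402.]]
```

```bash
python3 - <<'E'
import cv2
a=cv2.imread("pics/w3.png");cv2.imwrite("pics/w3c.png",cv2.resize(a[330:500,480:680],None,fx=3.5,fy=3.5))
E
```

```text
(no output)
```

View pics/w3c.png

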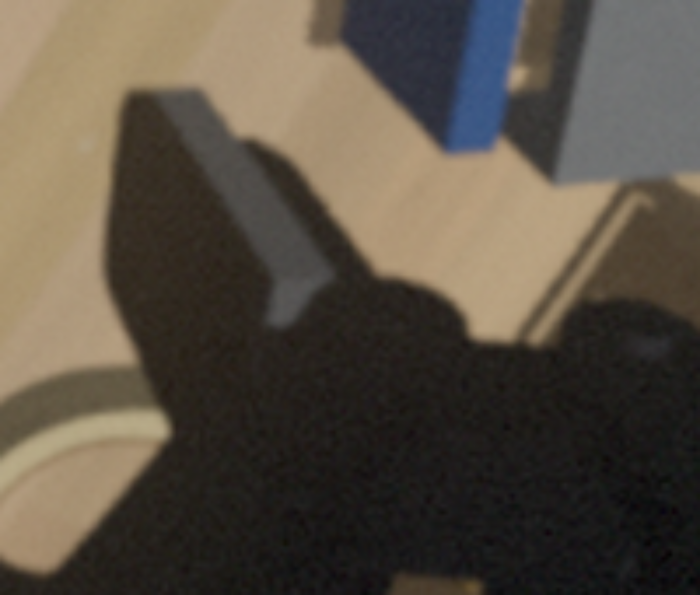

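```bash
python3 - <<'E'
from h import *
yaw=0.988; u=np.array([np.cos(yaw),np.sin(yaw)]); w=np.array([-u[1],u[0]])
d=eyes.grab_frame("scene")
p=np.array([.4265,.3313])
for s in (-.05,.05):
  for z in (.03,.043,.06,.075): print(s,z,((proj(d,[[*(p+s*u),z]])-[120,80])*4).round())
T=env; 
env.close_gripper(20); d=snap("wrist","w4.png",f=1.5); d["fish"]=1
p=monitor.sense()["position"]
for dz in (0,.0187,.03): print((proj(d,[[*(p[:2]+b*w),p[2]+dz] for b in (.011,-.011)])*1.5).round())
E
```

```text
-0.05 0.03 [[290. 445.]]
-0.05 0.043 [[288. 432.]]
-0.05 0.06 [[286. 413.]]
-0.05 0.075 [[284. 397.]]
0.05 0.03 [[300. 366.]]
0.05 0.043 [[299. 352.]]
0.05 0.06 [[297. 334.]]
0.05 0.075 [[295. 318.]]
[[386. 308.]
 [386. 356.]]
[[386. 324.]
 [386. 376.]]
[[386. 336.]
 [386. 391.]]
```

View pics/w4.png

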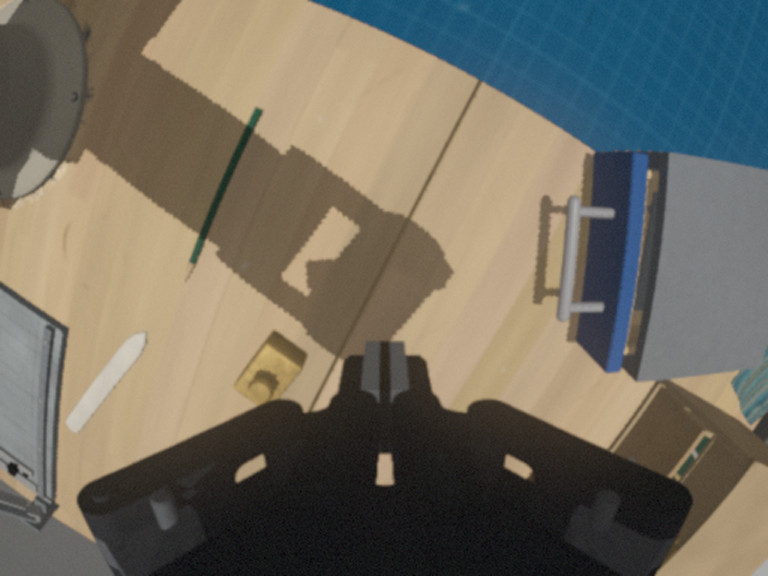

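Two views now agree. The shut fingertips sit about 34 mm above the reported TCP (45 mm open), so the finger passed over the bar. I'll confirm by touching the bare bench lightly with the fingers shut.

```bash
python3 - <<'E'
from h import *
yaw=0.988;q=down(yaw)
p=monitor.sense()["position"]
env.movel([p[0],p[1],.03],velocity=.2,frame=q,guard=6)
g=env.movel([p[0],p[1],-.042],velocity=.04,frame=q,guard=4)
s=monitor.sense();print(g,s["position"],s["contact_force"],s["finger_gap"],s["clock"])
env.movel([p[0],p[1],.05],velocity=.2,frame=q)
E
```

```text
True [ 0.36457995  0.23772421 -0.03137784] [-1.984074   -1.7625908   9.27681172] 0.0026441376550682735 9.5833
```

Contact came at a TCP z of −0.031, so the shut tips really are about 31 mm behind the reported TCP. I'll apply that offset and redo the hook.

```bash
python3 - <<'E'
from h import *
yaw=0.988; u=np.array([np.cos(yaw),np.sin(yaw)])
h=np.array([.4427,.3562]); c=h-0.030*u
q=down(yaw)
env.release()
p=monitor.sense()["position"]
env.movel([p[0],p[1],.08],velocity=.25,frame=q)
env.movel([*c,.08],velocity=.25,frame=q)
g=env.movel([*c,-.003],velocity=.1,frame=q,guard=6)
s=monitor.sense();print(g,s["position"],s["contact_force"],s["clock"])
if not g:
    c2=c-.128*u
    print(env.movel([*c2,-.003],velocity=.08,frame=q,guard=8))
    s=monitor.sense();print(s["position"],s["contact_force"],s["clock"],np.dot(c-s["position"][:2],u))
    p=s["position"][:2]+.009*u
    env.movel([*p,-.003],velocity=.1,frame=q)
    env.movel([*p,.15],velocity=.2,frame=q)
    d=snap("wrist","w5.png",f=1.5)
    print(monitor.sense()["position"],monitor.sense()["clock"])
E
```

```text
False [ 0.4265621   0.33129928 -0.00239788] [-0.02587453  0.74553737 -0.35640372] 12.775
True
[ 0.36771844  0.24192246 -0.00263725] [ 3.85572806  6.48892976 -0.73918464] 13.9917 0.10668030897704064
[0.37199401 0.24909339 0.14883332] 15.2083
```

View pics/w5.png

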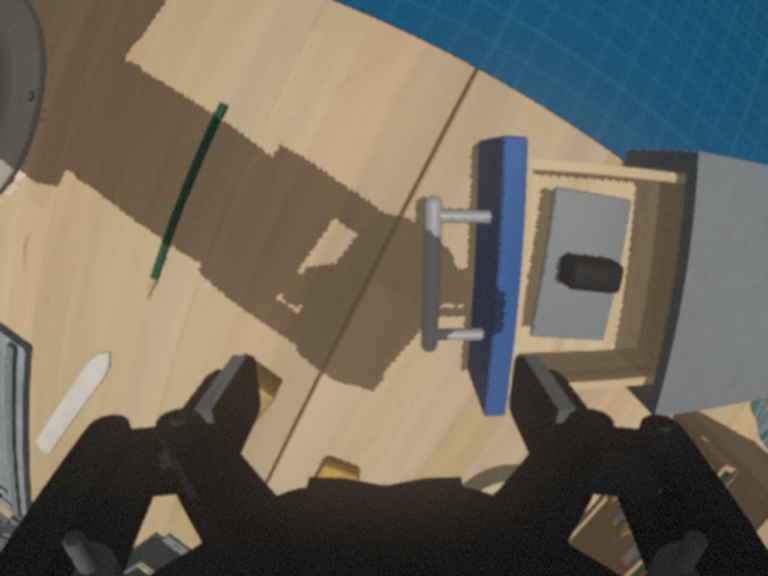

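The drawer is now out to its stop. The cover is visible with plate corners near (555,187), (630,200), (601,340) and (531,333), and the grip block near (590,272). I'll enlarge for a fit.

```bash
python3 - <<'E'
from h import *
d=snap("wrist","w6.png",(345,110,430,235),6); np.save("w6.npy",d["view"])
d=snap("top","t6.png",(110,150,200,240),7)
E
```

```text
(no output)
```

View pics/w6.png

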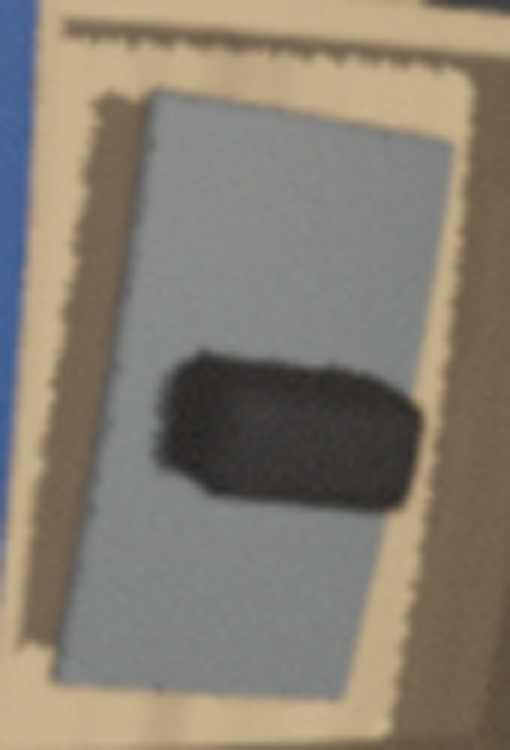

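View pics/t6.png

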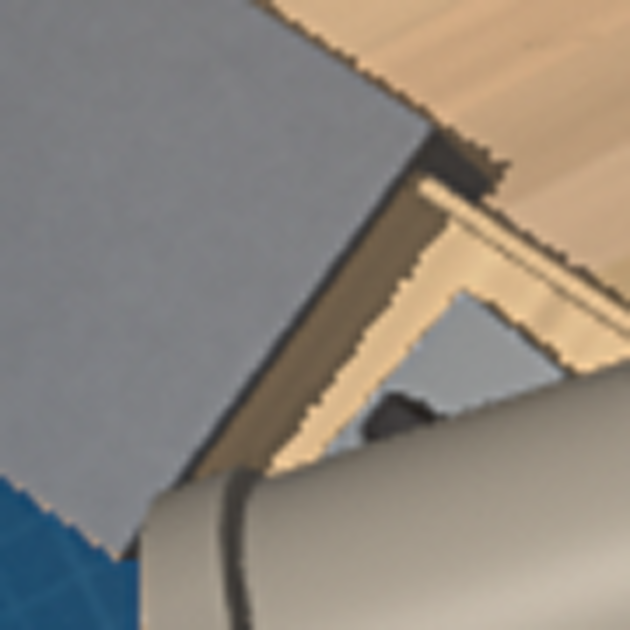

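```bash
python3 - <<'E'
from h import *
W=eyes.grab_frame("wrist");W["fish"]=1; T=eyes.grab_frame("top")
print(abs(W["view"]-np.load("w6.npy")).max())
pw=unz([(150,92),(455,145),(342,698),(55,684)],6,(345,110))
L=[(-.03,.052,.048),(.03,.052,.048),(.03,-.052,.048),(-.03,-.052,.048)]
pt=unz([(463,290)],7,(110,150)); LT=[(.03,-.052,.048)]
for obs in ([(W,L,pw)],[(W,L,pw),(T,LT,pt)]):
    x,r=fit(obs,[.43,.33,.99]); print(x,r.round(1).tolist())
# block top check
c,s=np.cos(x[2]),np.sin(x[2])
for z in (.072,.048): print(((proj(W,[[x[0]+c*a-s*b,x[1]+s*a+c*b,z] for a,b in ((-.02,.01),(.02,.01),(.02,-.01),(-.02,-.01))])-[345,110]+.5)*6).round().tolist())
u=np.array([np.cos(.988),np.sin(.988)])
print("unit frame", np.dot(x[:2]-[.5144,.4631],u))
for k in (np.pi/2,-np.pi/2):
    print(kinematics.ik([x[0],x[1],.0],down(x[2]+k)),kinematics.ik([.5273,-.1974,.03],down(.149+k)))
E
```

```text
0.0002106246816445112
[0.44289038 0.36268939 0.90384608] [[-0.1, -0.9], [0.7, -1.1], [0.7, 1.3], [-0.9, 1.1]]
[0.44281471 0.36271389 0.90415627] [[-0.2, -1.0], [0.6, -1.2], [0.7, 1.3], [-0.9, 1.0], [0.3, -0.6]]
[[224.0, 379.0], [439.0, 404.0], [414.0, 522.0], [201.0, 504.0]]
[[168.0, 346.0], [372.0, 370.0], [351.0, 482.0], [148.0, 462.0]]
unit frame -0.1232128081821
[ 4.81682413e-01  6.41675167e-01  1.56080626e+00 -4.44089210e-16
  9.39111225e-01 -1.99327018e+00] [-5.66265097e-01  5.80475507e-01  1.57401455e+00 -4.44089210e-16
  9.87102600e-01 -2.28606142e+00]
[ 4.81682413e-01  6.41675167e-01  1.56080626e+00 -4.44089210e-16
  9.39111225e-01  1.14832247e+00] [-5.66265097e-01  5.80475507e-01  1.57401455e+00 -4.44089210e-16
  9.87102600e-01  8.55531229e-01]
```

```bash
python3 - <<'E'
from h import *
W=eyes.grab_frame("wrist");W["fish"]=1
pw=unz([(150,92),(455,145),(342,698),(55,684)],6,(345,110))
for z in (.036,.040,.044,.048):
    L=[(-.03,.052,z),(.03,.052,z),(.03,-.052,z),(-.03,-.052,z)]
    x,r=fit([(W,L,pw)],[.43,.33,.99]); print(z,x,(r**2).sum().round(2))
    c,s=np.cos(x[2]),np.sin(x[2])
    print(((proj(W,[[x[0]+c*a-s*b,x[1]+s*a+c*b,z+.024] for a,b in ((-.02,.01),(.02,.01),(.02,-.01),(-.02,-.01))])-[345,110]+.5)*6).round().tolist())
# move over the cover, look again
q=down(.904+np.pi/2) if abs(kinematics.ik([.443,.363,.1],down(.904+np.pi/2))[5])<2 else down(.904-np.pi/2)
env.reach([.443,.363,.15],q)
d=snap("wrist","w7.png",f=1.5); print(monitor.sense()["position"],monitor.sense()["joints"][5],monitor.sense()["clock"])
E
```

```text
0.036 [0.44852308 0.36598878 0.90198761] 4.9
[[224.0, 379.0], [429.0, 403.0], [406.0, 516.0], [202.0, 498.0]]
0.04 [0.44679634 0.36496499 0.90260542] 0.78
[[224.0, 379.0], [432.0, 403.0], [408.0, 518.0], [202.0, 500.0]]
0.044 [0.44507327 0.36394231 0.90324838] 1.01
[[224.0, 379.0], [436.0, 404.0], [411.0, 521.0], [202.0, 502.0]]
0.048 [0.44335403 0.36292078 0.90391805] 5.95
[[225.0, 379.0], [439.0, 404.0], [414.0, 523.0], [202.0, 504.0]]
[0.4429228  0.36270806 0.15003571] -1.9918189843394873 16.7167
```

View pics/w7.png

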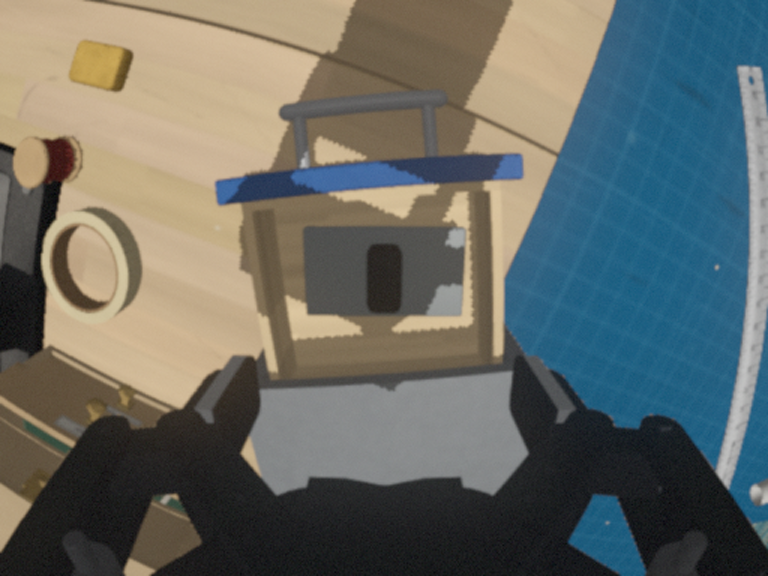

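```bash
python3 - <<'E'
from h import *
W=eyes.grab_frame("wrist");W["fish"]=1
pw=(np.array([(305,226),(465,228),(462,316),(308,314)])+.5)/1.5-.5
for z in (.040,.044,.048):
    # image up is -u side (front): TL = (-x, ?)
    for s in (1,-1):
        L=[(-.03,-s*.052,z),(-.03,s*.052,z),(.03,s*.052,z),(.03,-s*.052,z)]
        x,r=fit([(W,L,pw)],[.44,.36,.90])
        if (r**2).sum()<30: print(z,x,(r**2).sum().round(2), proj(W,[[x[0],x[1],z+.024]])*1.5)
E
```

```text
0.04 [0.44344784 0.36461208 0.8923285 ] 1.44 [[384.8305376  281.54224471]]
0.044 [0.4428574  0.36385844 0.89232152] 2.06 [[384.83337673 281.81179348]]
0.048 [0.44226801 0.36310619 0.89231426] 8.42 [[384.83635686 282.09267916]]
```

The estimates agree at (0.4425, 0.3634) with yaw 0.897. Now I'll descend, grip and lift.

```bash
python3 - <<'E'
from h import *
q=down(.897+np.pi/2)
g=env.movel([.4425,.3634,.021],velocity=.12,frame=q,guard=8)
s=monitor.sense();print(g,s["position"],s["contact_force"])
env.close_gripper(70)
s=monitor.sense();print(s["position"],s["contact_force"],s["finger_gap"],s["clock"])
env.movel([.4425,.3634,.15],velocity=.15,frame=q)
s=monitor.sense();print(s["position"],s["contact_force"],s["finger_gap"],s["clock"])
snap("wrist","w8.png",f=1.5); snap("scene","s8.png",(120,40,340,230),3)
E
```

```text
False [0.44293378 0.36361619 0.02172375] [-0.36044372  0.07313123  0.1218626 ]
[0.44263584 0.3635232  0.02132158] [-0.43425263  0.08598817  4.18367279] 0.2174489628908188 18.6083
[0.4420616  0.3631127  0.14892002] [-0.38139801 -0.48929855 -1.24630611] 0.21557576912871185 19.6167
```

View pics/w8.png

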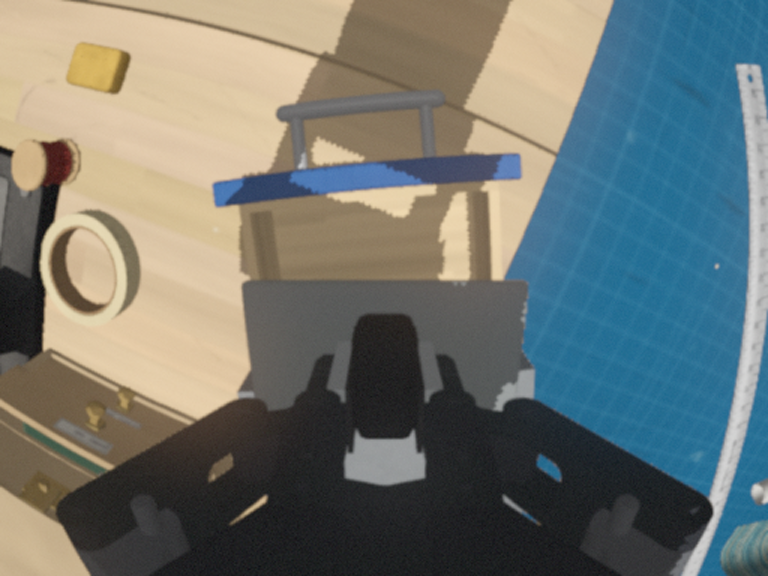

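View pics/s8.png

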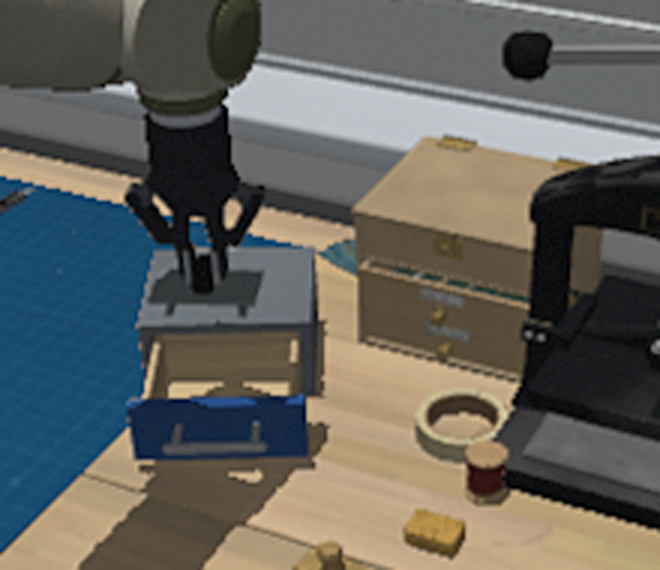

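The cover is held, and its front plate edge is level from (247,283) to (527,282). Next I'll move to the robot side of the box, so the wrist camera can see the open box beyond the held cover.

```bash
python3 - <<'E'
from h import *
q=down(.149-np.pi/2)
c,s=np.cos(.149),np.sin(.149)
p=np.array([.5273-.11*c,-.1974-.11*s,.17])
env.reach(p,q)
d=snap("wrist","w9.png",f=1.5); np.save("w9.npy",d["view"])
snap("wrist","w9c.png",(180,60,340,200),5)
snap("top","t9.png",(340,140,440,230),7)
s=monitor.sense();print(s["position"],s["joints"][5],s["clock"])
E
```

```text
[ 0.41869351 -0.21341272  0.16997869] 0.6993308843511065 22.15
```

View pics/w9.png

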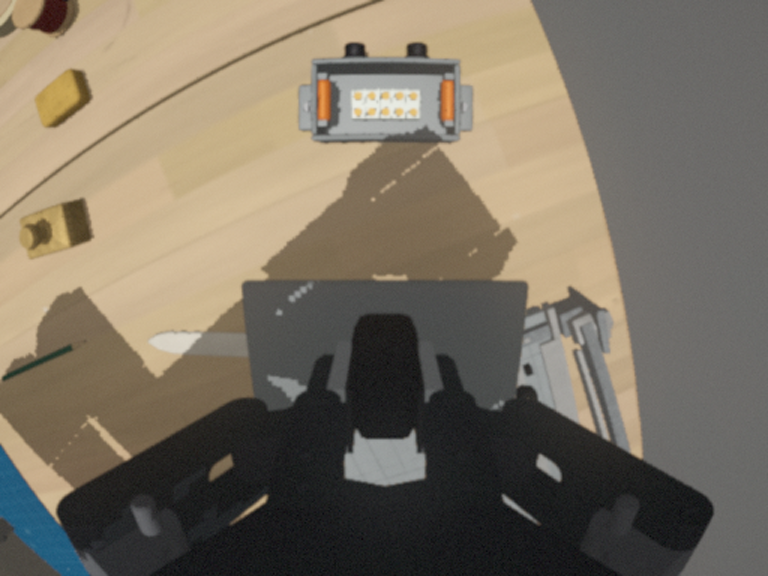

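View pics/w9c.png

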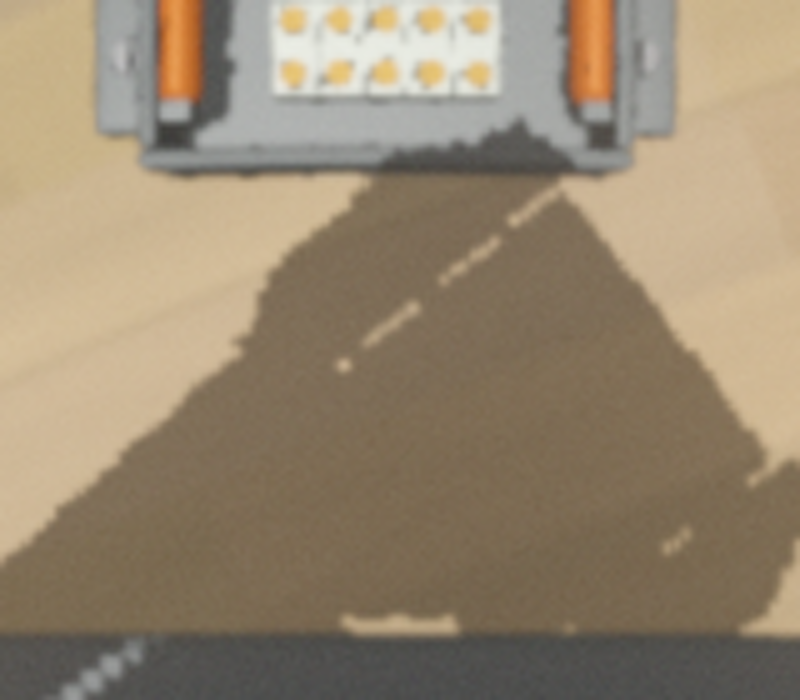

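View pics/t9.png

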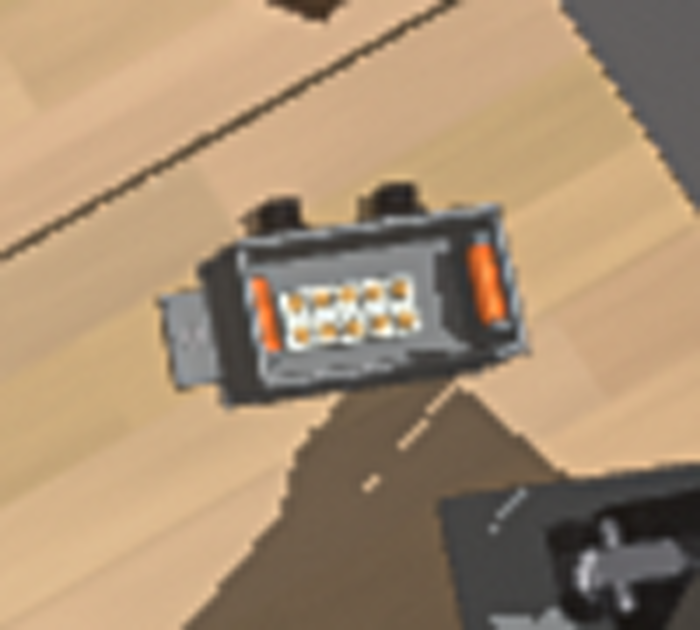

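```bash
python3 - <<'E'
import cv2
from h import *
d=eyes.grab_frame("wrist"); a=d["frame"][:,:,::-1]; cv2.imwrite("pics/w10raw.png",a)
cv2.imwrite("pics/w10.png",cv2.resize(a[25:100,190:325],None,fx=5.9,fy=5.9,interpolation=cv2.INTER_CUBIC))
cv2.imwrite("pics/w11.png",cv2.resize(a[175:275,155:365],None,fx=3.8,fy=3.8,interpolation=cv2.INTER_CUBIC))
E
```

```text
(no output)
```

View pics/w10.png

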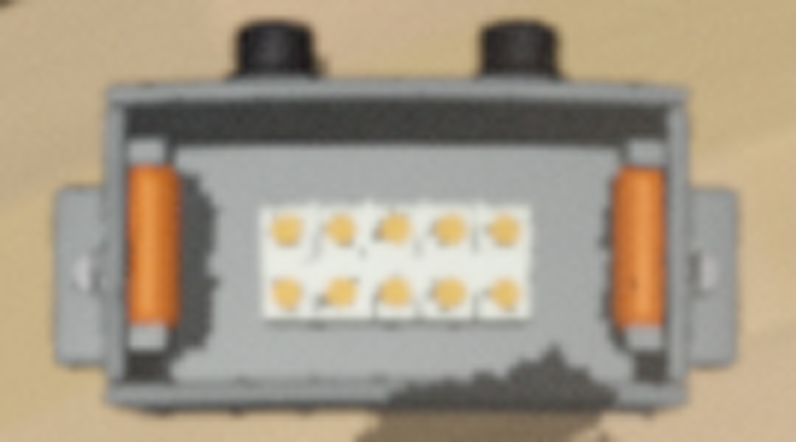

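View pics/w11.png

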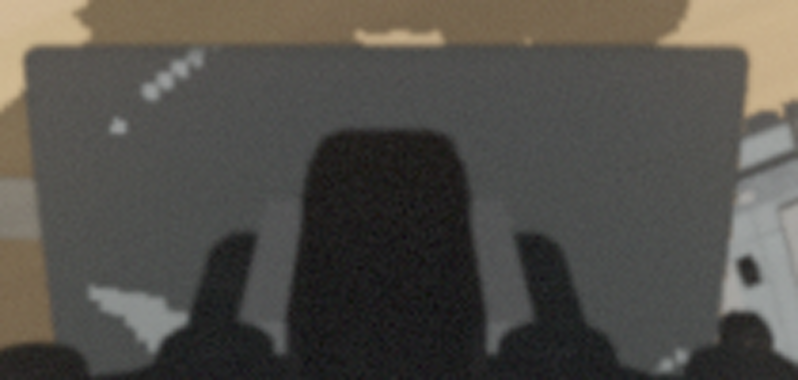

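```bash
python3 - <<'E'
from h import *
W=eyes.grab_frame("wrist");W["fish"]=1;T=eyes.grab_frame("top");S=eyes.grab_frame("scene")
p=monitor.sense()["position"];print(p)
a,b=.028,.049
pw=unz([(106,86),(688,90),(686,403),(106,402)],5.9,(190,25))
pt=unz([(240,203),(612,146),(652,350),(278,400)],10,(350,155))
sb=unz([(105,185),(232,82),(522,275),(393,383)],9,(305,245))
for z in (.044,.05):
    L=[(a,b,z),(a,-b,z),(-a,-b,z),(-a,b,z)]
    x,r=fit([(W,L,pw)],[.52,-.2,.15]); print("box wrist",z,x,r.round(1).tolist())
x,r=fit([(T,L,pt)],[.52,-.2,.15]); print("box top",x,r.round(1).tolist())
LS=[(-a,b,.05),(a,b,.05),(a,-b,.05),(-a,-b,.05)]
x,r=fit([(S,LS,sb)],[.52,-.2,.15]); print("box scene",x,r.round(1).tolist())
pc=unz([(24,46),(748,46)],3.8,(155,175))
for dz in (.02,.0267,.032):
    z=p[2]+dz; x,r=fit([(W,[(.03,.052,z),(.03,-.052,z)],pc)],[.42,-.21,.15]); 
    c,s=np.cos(.149),np.sin(.149); dd=x[:2]-p[:2]
    print("cover",dz,x,r.round(2).tolist(),"rel TCP in box axes",c*dd[0]+s*dd[1],-s*dd[0]+c*dd[1])
E
```

```text
[ 0.41858587 -0.2135948   0.16997364]
box wrist 0.044 [ 0.52916288 -0.19765803  0.14549703] [[0.3, -0.2], [-0.3, -0.4], [-0.2, 0.4], [0.1, 0.2]]
box wrist 0.05 [ 0.52841255 -0.19775532  0.14550165] [[-0.7, -0.7], [0.7, -1.0], [0.8, 0.9], [-0.8, 0.7]]
box top [ 0.52784414 -0.19572155  0.14932927] [[-0.7, -1.0], [0.2, -0.6], [0.8, 0.6], [-0.3, 1.0]]
box scene [ 0.52590642 -0.19946271  0.14981198] [[-0.7, -0.2], [0.0, -0.7], [0.6, -0.2], [0.1, 0.9]]
cover 0.02 [ 0.41600017 -0.21393526  0.1488942 ] [[1.65, -0.14], [-1.65, -0.14]] rel TCP in box axes -0.0026075905089323497 4.715217458979744e-05
cover 0.0267 [ 0.41766507 -0.21368099  0.14888086] [[-2.29, 0.21], [2.29, 0.21]] rel TCP in box axes -0.0009233977870514718 5.144974175737182e-05
cover 0.032 [ 0.41897074 -0.21348171  0.14886902] [[-5.64, 0.52], [5.64, 0.53]] rel TCP in box axes 0.0003973955931091331 5.470355313028798e-05
```

Wrist, top and scene estimates of the box agree within about 3 mm. I'll take one closer look with the cover low beside the box, to cut parallax.

```bash
python3 - <<'E'
from h import *
c,s=np.cos(.147),np.sin(.147); q=down(.147-np.pi/2)
t=np.array([.5305,-.1975])-.068*np.array([c,s])
env.movel([*t,.062],velocity=.15,frame=q)
d=eyes.grab_frame("wrist"); a=d["frame"][:,:,::-1]
cv2.imwrite("pics/w12raw.png",a)
cv2.imwrite("pics/w12.png",cv2.resize(a[50:240,150:362],None,fx=3.1,fy=3.1,interpolation=cv2.INTER_CUBIC))
print(monitor.sense()["position"],monitor.sense()["clock"])
E
```

```text
[ 0.46348533 -0.20782426  0.06290801] 23.3333
```

View pics/w12.png

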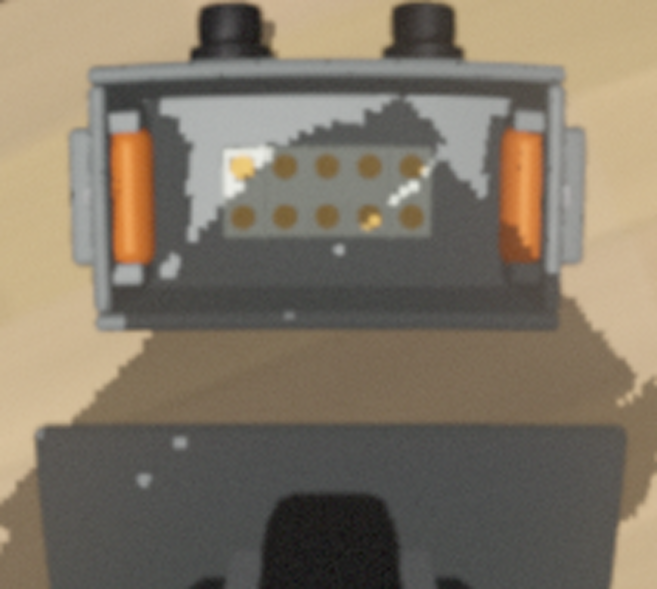

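```bash
python3 - <<'E'
from h import *
W=eyes.grab_frame("wrist");W["fish"]=1
p=monitor.sense()["position"]
a,b=.028,.049
pw=unz([(90,67),(564,67),(558,328),(97,328)],3.1,(150,50))
pc=unz([(37,427),(626,427)],3.1,(150,50))
c,s=np.cos(.147),np.sin(.147)
for e in (0,.004,.006):
    z=.05-e
    L=[(a,b,z),(a,-b,z),(-a,-b,z),(-a,b,z)]
    x,r=fit([(W,L,pw)],[.52,-.2,.15])
    z=p[2]+.0267-e; y,r2=fit([(W,[(.03,.052,z),(.03,-.052,z)],pc)],[.42,-.21,.15])
    d=x[:2]-y[:2]
    print(e,x,y,(r**2).sum().round(2),(r2**2).sum().round(2),"move in box axes",c*d[0]+s*d[1],-s*d[0]+c*d[1],"TCP target",p[:2]+d, r.round(1).tolist())
E
```

```text
0 [ 0.52897008 -0.19764672  0.14607712] [ 0.46208341 -0.20829633  0.14556963] 11.37 12.46 move in box axes 0.06772516205132462 0.0007377821888676188 TCP target [ 0.53033495 -0.19717597] [[-1.3, -1.1], [1.4, -1.1], [1.0, 1.1], [-1.1, 1.2]]
0.004 [ 0.52887848 -0.19765643  0.14608024] [ 0.46108747 -0.20845269  0.14560086] 0.75 0.02 move in box axes 0.06864122601839898 0.0007503911299543402 TCP target [ 0.53123929 -0.19702932] [[0.3, -0.3], [-0.1, -0.3], [-0.5, 0.2], [0.3, 0.3]]
0.006 [ 0.52883258 -0.19766128  0.14608175] [ 0.46058747 -0.20853126  0.14561554] 4.39 2.24 move in box axes 0.06910122024577273 0.0007568069245172185 TCP target [ 0.53169339 -0.1969556 ] [[1.0, 0.1], [-0.9, 0.1], [-1.2, -0.2], [1.1, -0.1]]
```

Scale residuals are near zero once I correct the wrist camera's height by about 4 mm, and the yaws match. Next I'll align over the box and lower to just above the catches.

```bash
python3 - <<'E'
from h import *
q=down(.1475-np.pi/2)
env.close_gripper(100)
p=monitor.sense()["position"]
env.movel([.5312,-.1970,.064],velocity=.12,frame=q,guard=6)
s=monitor.sense();print(s["position"],s["contact_force"],s["clock"])
g=env.movel([.5312,-.1970,.045],velocity=.04,frame=q,guard=5)
s=monitor.sense();print(g,s["position"],s["contact_force"],s["clock"])
snap("wrist","w13.png",f=1.5);snap("scene","s13.png",(250,170,420,320),4)
E
```

```text
[ 0.53067701 -0.19694676  0.06378671] [ 0.2324715   0.10613919 -0.84921597] 24.325
False [ 0.5312231  -0.19702808  0.04497243] [ 0.40969423 -0.36211498 -0.7631324 ] 24.95
```

View pics/w13.png

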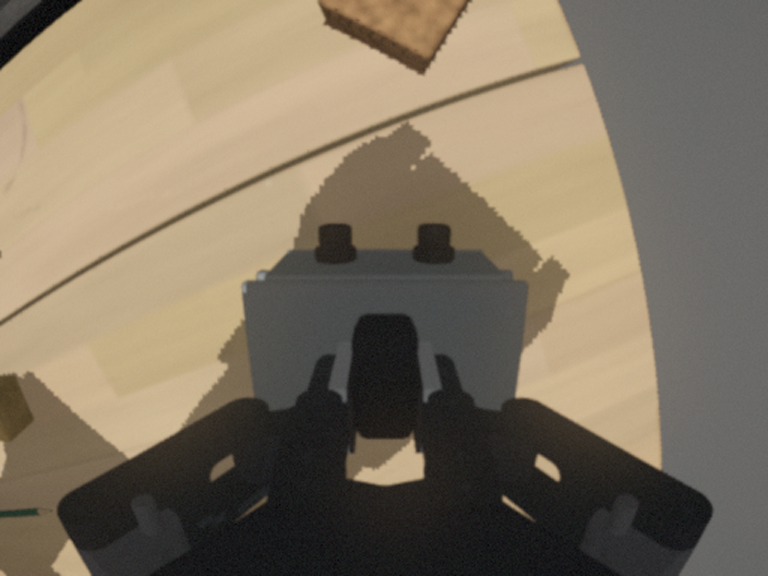

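View pics/s13.png

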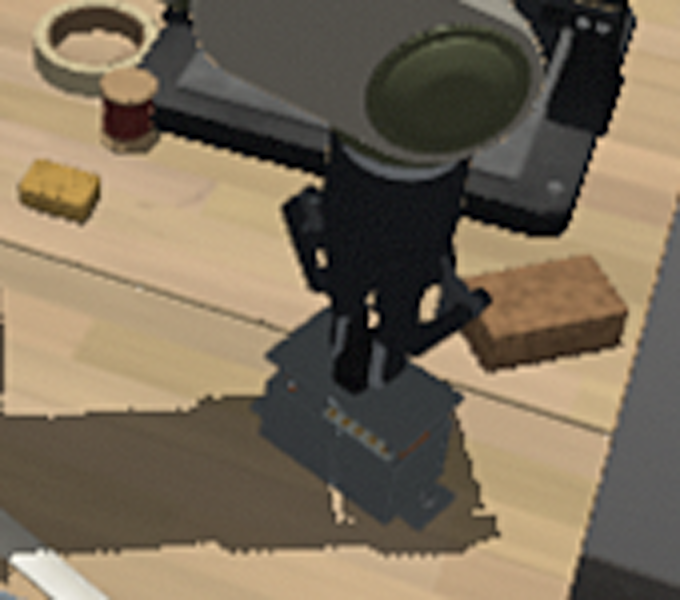

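The cover sits centred over the box, legs inside, with no contact force. Now I'll press in small logged steps.

```bash
python3 - <<'E'
from h import *
q=down(.1475-np.pi/2)
for z in (.042,.040,.038,.036,.034,.032,.030,.028,.026,.024,.022,.020,.018,.016,.014,.012):
    g=env.movel([.5312,-.1970,z],velocity=.03,frame=q,guard=30)
    s=monitor.sense();f=s["contact_force"];print(z,g,s["position"].round(4),f.round(1),s["finger_gap"].round(3),s["clock"])
    if g or (z<.03 and f[2]>25): break
E
```

```text
Traceback (most recent call last):
AttributeError: 'float' object has no attribute 'round'
```

```bash
python3 - <<'E'
from h import *
q=down(.1475-np.pi/2)
for z in (.040,.038,.036,.034,.032,.030,.028,.026,.024,.022,.020,.018,.016,.014,.012):
    g=env.movel([.5312,-.1970,z],velocity=.03,frame=q,guard=30)
    s=monitor.sense();f=s["contact_force"];print(z,g,s["position"].round(4),f.round(1),round(s["finger_gap"],3),s["clock"])
    if g or (z<.03 and f[2]>25): break
E
```

```text
0.04 False [ 0.5318 -0.1971  0.0408] [0.7 1.5 6.5] 0.204 25.55
0.038 False [ 0.532  -0.1971  0.039 ] [0.9 2.1 6.9] 0.204 25.8
0.036 False [ 0.5319 -0.197   0.0365] [3.6 1.7 1.7] 0.21 26.05
0.034 False [ 0.5308 -0.1968  0.0328] [ 4.4  0.  -8.7] 0.204 26.3
0.032 False [ 0.5304 -0.1968  0.0309] [  2.1  -0.6 -12.1] 0.212 26.55
0.03 False [ 0.5313 -0.1971  0.0305] [-0.  -0.  -1.4] 0.208 26.8
0.028 False [ 0.5317 -0.1973  0.0292] [-0.9  0.5  5.1] 0.207 27.05
0.026 False [ 0.5319 -0.1973  0.029 ] [-6.8  4.2 22.5] 0.207 27.3
0.024 False [ 0.5319 -0.1973  0.0289] [-14.3   6.9  41.4] 0.202 27.55
```

It snapped near z = 0.035 and is bearing on the rim at 0.029. I'll ease to a moderate, steady push and check.

```bash
python3 - <<'E'
from h import *
q=down(.1475-np.pi/2)
env.movel([.5315,-.1972,.0254],velocity=.03,frame=q)
for _ in range(3):
    env.hold(.5); s=monitor.sense();print(s["position"].round(4),s["contact_force"].round(1),s["finger_gap"],s["clock"])
snap("wrist","w14.png",f=1.5);snap("scene","s14.png",(250,170,420,320),4)
E
```

```text
[ 0.5319 -0.1973  0.0289] [-10.7   5.8  28.9] 0.21157537678884006 28.3
[ 0.5319 -0.1973  0.0289] [-11.2   5.6  29.4] 0.20703864840153796 28.8
[ 0.5319 -0.1973  0.0289] [-10.2   5.9  29.1] 0.20727424691452945 29.3
```

View pics/w14.png

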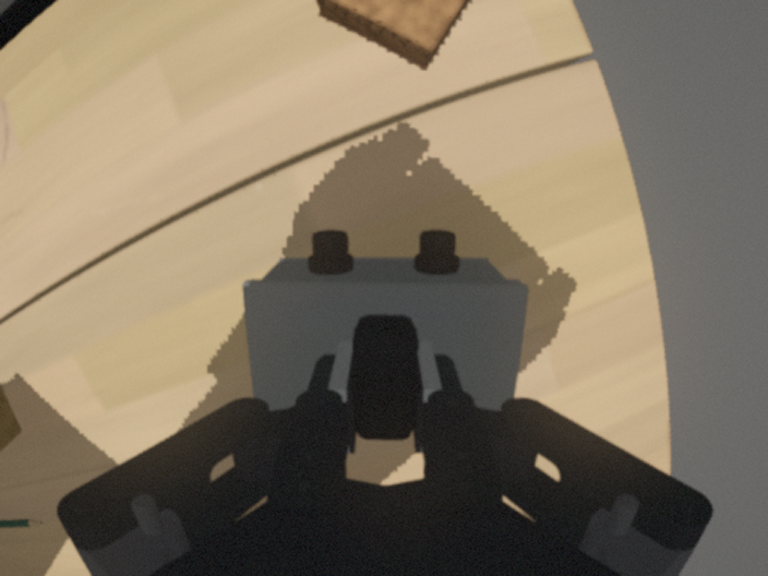

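View pics/s14.png

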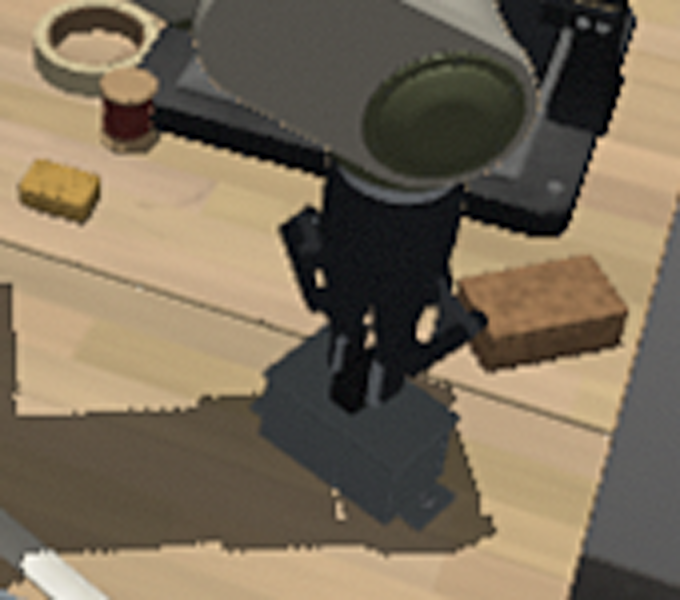

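The cover sits flush on the rim with no gap in either view, and the push is a steady 29 N. I'm handing in.

```bash
python3 - <<'E'
from h import *
job.hand_in()
s=monitor.sense();print(s["position"],s["contact_force"],s["clock"])
E
```

```text
the job is handed in; nothing more can be done
the job is handed in; nothing more can be done
```

I pulled the drawer out to its stop, lifted out the cover and pressed it onto the junction box past the snap. I then handed in with the gripper still pressing it down; the interface reports no verdict.

**Last checks before hand-in (clock about 29 s):**
- **Seating:** the wrist and scene pictures show the cover flat on the rim with no gap. The tool stopped at z = 0.0289 m, which puts the cover's origin about 29.5 mm up (29 mm is home).
- **Snap and push:** on the way down the upward push reached about 7 N in my logged steps. It dropped suddenly as the tool passed about z = 0.035 m, then climbed once the plate met the rim. The final push was a steady 29 N down with about 12 N sideways. It peaked at 41 N vertical (about 44 N in all) at the tool before I eased it, against the 120 N wrist limit.
- **Objects to leave alone:** the arm never went near the spool, weight or wax on purpose. The last scene picture shows the spool and wax apparently undisturbed, but I did not measure them again. The weight was outside that final picture.

**What disagreed:**
- **Fingertip position:** the first attempt to hook the handle passed over the bar. Touching the bench showed the real fingertips about 31 mm behind the reported TCP, so I corrected for that from then on.
- **Wrist camera height:** its pictures fitted only with a height correction of about 4 mm. I used that when centring the cover on the box.

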